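Fit and snug the duct clamp on the extraction port

TASK

Take the big steel worm-drive clamp from its stand by its lug, slide it over the barbed spigot of the white extraction box until the band is fully home against the metal shoulder with the lug in the notch, without shoving hard. Then turn its thumb key clockwise until the clamp is snug on the spigot, firm but not over-tightened, and let go. Leave everything else on the bench alone.

Things in the scene. Friction and masses are not known exactly. Their poses are not given: they have to be found in the camera images.
- clamp: Big steel worm-drive clamp: closed band, bore 74 mm, 78 mm outside, 16 mm wide, standing in a slotted stand, bore level. Origin: centre of the bore, mid-width; x along the bore (the way it goes onto the spigot), z up. A foot under it reaches 47 mm below the origin. Upright screw on the -y side, 48 mm from the origin. About 0.25 kg.
- lug (a point): Middle of the top face of the clamp's square lug, 70 mm above the clamp's origin; carry it by this. The lug is 14 mm along x and along y and stands 31 mm up from the band's crown. Grip it across y. Its lowest 6 mm go into the port's notch, so keep the fingertips within 22 mm of its top. Axes as the clamp.
- screw (a joint): Angle of the screw itself (rad), 0 slack, 5 at most; grows as the key is turned clockwise from above; 5 mm of jaw travel per rad. It turns against 0.25 N m of friction, plus 0.005 N m per N of grip once the jaw bears (grip then grows about 65 N per rad). Snug: about 0.38 N m (grip 25 N); 14 to 34 N is right, above 60 N is over-tight. The worm holds when let go.
- key (a point): Centre of the black thumb key on the screw: upright wing 24 mm long (x), 10 mm thick (y, grip so), 26 mm high, 45 mm above the clamp's origin level; 25 mm free around, fingertips at most 20 mm below. The key drives the screw through a torsion spring, 0.75 N m per rad: it leads the screw by about 0.35 rad running, 0.52 rad when snug, and springs back on release. x parallel to the clamp's x at screw 0.
- jaw: Small steel jaw in the bottom of the band, 14 x 12 mm, moved up into the bore by the screw. Its frame coincides with the clamp's at screw angle 0; its upper face is 38 mm below its own origin.
- port: White extraction box, 120 x 160 x 130 mm, with a level black barbed spigot towards the robot, 69 mm in diameter (71 mm at the coned tip). Origin on the table under the place of the seated band; x from the spigot's tip into the box, z up. From the origin along x: tip at -47 mm, metal shoulder (82 mm in diameter) from +8 mm, box front at +45 mm. Fixed.
- home (a point): On the spigot's axis, 80 mm above the table: where the clamp's origin comes with the band against the shoulder. Axes as the port (x into the box, z up). Let go, the slack band drops about 2.5 mm and hangs on the spigot.
- barb_top (a point): Crest of the spring barb on top of the spigot, 12 mm wide, standing 5 mm proud; its ramp rises from 31 to 12 mm before home. The band pushes it down in passing (about 3 to 12 N of push, before the band is home) and it springs up behind the band.
- notch (a point): Top middle of the notch's mouth: two ears on the shoulder's top leave a gap 20 mm wide, from 1.5 mm before home onward, 45.5 mm above the spigot's axis at the top; the lug's foot goes between them.
- cuff_spot (a point): Underside of the spigot where the jaw bears, drawn for the thickest rubber, 36.3 mm below the axis. The rubber's thickness differs from port to port by up to 5 mm (31.3 to 36.3 mm), so the screw angle at which the clamp is snug is not known beforehand and must be felt.
- rack: Grey plastic stand, fixed, base 70 x 90 mm, with a slot 20 mm wide between cheeks up to 40 mm above the table; the clamp stands in it, its origin 57 mm above the table. Origin on the table under the clamp. Lift the clamp 40 mm straight up to clear it.
- reel: Bystander, leave it alone: blue plastic reel lying flat, 180 mm across, 12 mm high.
- stamp: Bystander, leave it alone: small round pink inspection stamp standing upright, 28 mm across, 56 mm high.
- marker: Bystander, leave it alone: black marker pen lying flat, 130 x 12 x 12 mm.
- small_band: Bystander, leave it alone: spare small steel band lying flat, 40 mm across, 10 mm high; not part of the job.
- driver: Bystander, leave it alone: screwdriver lying flat.
- cup: Bystander, leave it alone: orange plastic cup, 72 mm across, 85 mm high.
- tape_roll: Bystander, leave it alone: brown cardboard tape core lying flat, 100 mm across, 24 mm high.
Mind the look-alikes: they are no part of the job. Of the things that look like the clamp, the middle-sized one is meant.

How it is judged:
On the way, in this order (a step that is already met when the one before it is completed fails the run):
1. the band is home on the spigot against the shoulder, still slack (x of clamp in the frame of home between -0.003 and 0.003 m and y of clamp in the frame of home between -0.004 and 0.004 m and z of clamp in the frame of home between -0.0055 and 0.003 m and angle between the x axis of clamp and the x axis of home, either way round below 0.12 rad and angle between the z axis of clamp and the z axis of home, either way round below 0.15 rad and value of joint screw below 0.6 rad), for 0.2 s.
2. the jaw grips the spigot (x of clamp in the frame of home between -0.003 and 0.003 m and y of clamp in the frame of home between -0.004 and 0.004 m and z of clamp in the frame of home between -0.0055 and 0.003 m and angle between the x axis of clamp and the x axis of home, either way round below 0.12 rad and angle between the z axis of clamp and the z axis of home, either way round below 0.15 rad and contact force between jaw and port above 14 N and value of joint screw above 0.6 rad), for 0.1 s.
At the end, for the whole second after the job is handed in: The clamp is on the spigot, its origin within 3 mm of home along the spigot, 4 mm sideways, 5.5 mm below to 3 mm above, its bore within 0.12 rad of the spigot's axis and its lug within 0.15 rad of upright, at rest; its jaw presses on the spigot with 14 to 34 N (x of clamp in the frame of home between -0.003 and 0.003 m and y of clamp in the frame of home between -0.004 and 0.004 m and z of clamp in the frame of home between -0.0055 and 0.003 m and angle between the x axis of clamp and the x axis of home, either way round below 0.12 rad and angle between the z axis of clamp and the z axis of home, either way round below 0.15 rad and contact force between jaw and port between 14 and 34 N and linear speed of clamp below 0.01 m/s); the robot touches nothing.
It fails at once if the band is shoved against the port's shoulder with more than 35 N (contact force between clamp and port_c3 above 35 N).
It fails at once if the clamp is over-tightened (jaw force above 60 N) (contact force between jaw and port above 60 N).
It fails at once if a bystander is moved by more than 20 mm (distance of any of reel, stamp, marker, small_band, driver, cup, tape_roll from where it was at the start of the episode above 0.02 m).
It also fails if it takes over 67 s, if anything falls off the work surface, if the arm or the gripper's body presses on something with over 40 N, if the wrist force passes 120 N, or if a joint passes its speed limit or range.

ROBOT

A 7-joint arm with a two-finger parallel gripper is mounted at the origin on the work surface. World frame = base frame: x ahead of the robot, y to its left, z up, the work surface at z = 0. Lengths are in m, angles in rad, forces in N, time in s.
With the tool pointing down it reaches from about 0.425 to 0.825 m from the base axis. Payload 3.6 kg.
Tool frame: the origin (TCP) lies where the fingers leave the gripper's body, on its centre line; the fingertips stand 73 mm ahead of it and the grasp point (between the pads) lies 54 mm ahead of it; z points along the fingers, y is the line along which they close (so a half turn about z gives the same grasp; the last joint's range is limited). The gripper opens to 85 mm and grips with 20 to 120 N. Pads are 22 mm wide; open, the fingers measure 114 mm over their backs; the gripper's body (76 mm by 85 mm) begins 54 mm behind the grasp point. The pads swing forward as they close: fully open they stand 13 mm farther back than shut.
Start: joints at [-1.183, 0.615, -0.013, 1.423, 0.008, 1.103, -0.04], TCP at [0.261, 0.595, 0.304] pointing down, gripper open.
Joint ranges: [-3.12, 3.12], [-0.3, 2.06], [-1.34, 1.32], [0.26, 2.42], [-1.36, 4.5], [0.01, 1.98], [-2.84, 2.84]. Speed limits (rad/s): [2.79, 2.79, 3.14, 3.14, 3.14, 3.14, 3.14].

INTERFACE

Orientations are given as a unit quaternion [x, y, z, w].
In Python, from station import arm, snapshot, camera_info, ticket gives the robot as it stands. Calls block until the motion is done:
- arm.movep(position, orientation): joint-space move of the TCP to a pose.
- arm.line_to(position, velocity=0.15, ori=None): straight line of the TCP; ori=None keeps the orientation; velocity is the mean speed in m/s.
- arm.move_j(angles): joint-space move.
- arm.move_gripper(opening, effort=None): opening from 0.0 (shut) to 1.0 (fully open); effort is the grip in N (None keeps the last); returns when the fingers have stopped.
- arm.pause(seconds).
- arm.ik(position, orientation): joint angles nearest the present ones, or None.
- snapshot(name): name is "scene" or "side" or "wrist"; returns the picture (420x560x3 uint8, blue, green, red); there is no depth.
- camera_info(name): a dict with "fx", "fy", "cx", "cy" (pixels), "dist_coeffs" ([k1, k2, p1, p2, k3] as OpenCV has them; the pictures are not rectified), "R" (3x3) and "t" (3): a world point X has camera coordinates R X + t; the wrist camera has in their place "T_tool_cam" (4x4, takes a point from camera to tool coordinates, whose origin is the TCP and whose axes are the flange's). Camera axes: x right, y down, z forward; pixel columns grow to the right and rows downward; lengths in m; the calibration is good to about 2 mm. A picture is of the moment at which its call begins: read the wrist's pose just before it. camera_info takes no time and is no camera call.
A pose or a line that the arm cannot do raises arm.MotionError and nothing moves.
- ticket.finish_job(): hands the job in; it is judged then, once.
Readings, each from a call of its own:
- arm.read_time(): time.
- arm.read_joint_positions(): joint angles.
- arm.read_dq(): joint speeds.
- arm.read_effort(): joint torques, N m.
- arm.read_tool_pos(): TCP position.
- arm.read_eef_rot(): TCP orientation.
- arm.read_ft_force(): force on the tool from outside, world axes, zero at the start.
- arm.read_wrist_torque(): the same for the moment, N m.
- arm.read_opening(): opening from 0.0 (shut) to 1.0 (fully open).
- arm.read_finger_force(): force on a finger pad.
Only numpy, scipy, OpenCV 4.12 (cv2) and the standard library are available. Lean on these libraries where they do the work, as an engineer would, in place of code of your own. Each camera call takes 0.05 s, during which the arm holds its last target. There are 200 camera calls.

## Working session

There is one attempt and no reset: what is moved stays moved. The work goes in short steps, each a Python script; the robot and the scene stay as the last script left them, time stands still between calls to the robot, and variables do not carry over. Pictures are saved under pics/ and viewed, at most 10 in all, crops included, and the job is handed in when it is done.

```bash
mkdir -p pics; ls
python3 - <<'E'
from station import arm, snapshot, camera_info
import cv2
for n in ("scene","side"):
    cv2.imwrite(f"pics/{n}0.png",snapshot(n)); print(n,camera_info(n))
print(camera_info("wrist"),arm.read_tool_pos(),arm.read_eef_rot(),arm.read_time())
E
```

```text
pics
scene {'fx': 406.7269886127178, 'fy': 406.7269886127178, 'cx': 275.47826933213446, 'cy': 210.1540970022402, 'dist_coeffs': array([0.02633228, 0.        , 0.        , 0.        , 0.        ]), 'R': array([[-0.17015606,  0.98518665, -0.02131158],
       [ 0.5739584 ,  0.0815048 , -0.81481822],
       [-0.80101103, -0.15087822, -0.57932468]]), 't': array([ 0.08860683, -0.1949431 ,  1.50488502])}
side {'fx': 420.6166297504677, 'fy': 420.6166297504677, 'cx': 289.7262148228193, 'cy': 205.08394099759192, 'dist_coeffs': array([-0.11637208,  0.        ,  0.        ,  0.        ,  0.        ]), 'R': array([[-0.99650847, -0.08254458,  0.01254067],
       [-0.05305191,  0.51003079, -0.85851854],
       [ 0.06446993, -0.8561863 , -0.51262915]]), 't': array([0.47827267, 0.13463599, 1.33520959])}
{'fx': 343.95981951571247, 'fy': 343.95981951571247, 'cx': 279.8895128657859, 'cy': 206.5338362326522, 'dist_coeffs': array([-0.05154999,  0.        ,  0.        ,  0.        ,  0.        ]), 'T_tool_cam': array([[-1.00527580e-03, -9.54066598e-01, -2.99592917e-01,
         7.65055637e-02],
       [ 9.99999456e-01, -8.75886736e-04, -5.66171513e-04,
        -2.86458982e-04],
       [ 2.77755867e-04, -2.99593323e-01,  9.54066960e-01,
        -7.01917461e-02],
       [ 0.00000000e+00,  0.00000000e+00,  0.00000000e+00,
         1.00000000e+00]])} [0.26112031 0.59466166 0.30284046] [ 2.05366144e-01  9.78684492e-01 -1.16813269e-03 -2.16532047e-04] 0.1
```

View pics/scene0.png

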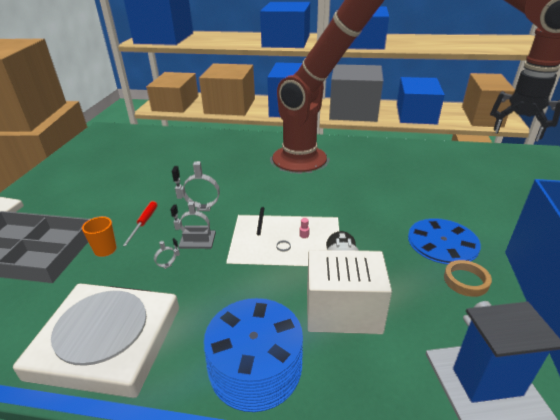

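View pics/side0.png

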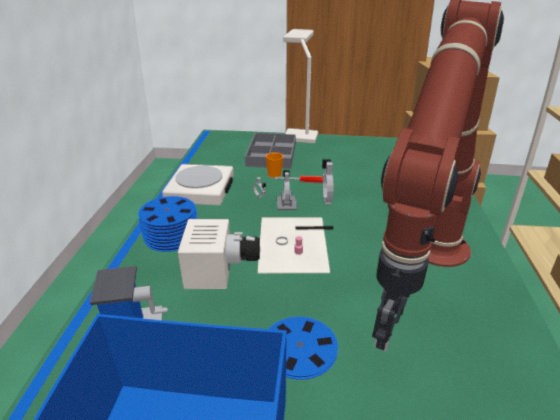

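Scene: the middle-sized clamp stands in the grey rack at about (192,225), with a larger look-alike behind it at (200,190) and a smaller one at (166,255). The port is at (345,285), with its spigot facing the robot at (341,242). In the side view the clamp is at (287,188), with the rack at (287,203), and the spigot is at (245,248).

Run:
```python
import cv2,numpy as np
s=cv2.imread("pics/scene0.png");d=cv2.imread("pics/side0.png")
def c(im,x,y,w,h): return cv2.resize(im[y:y+h,x:x+w],(400,300),interpolation=cv2.INTER_CUBIC)
a=np.vstack([np.hstack([c(s,150,155,100,75+0),c(s,290,222,100,75)]),np.hstack([c(d,240,150,100,75),c(d,175,210,100,75)])])
cv2.imwrite("pics/crop1.png",a)
```

```text
(no output)
```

View pics/crop1.png

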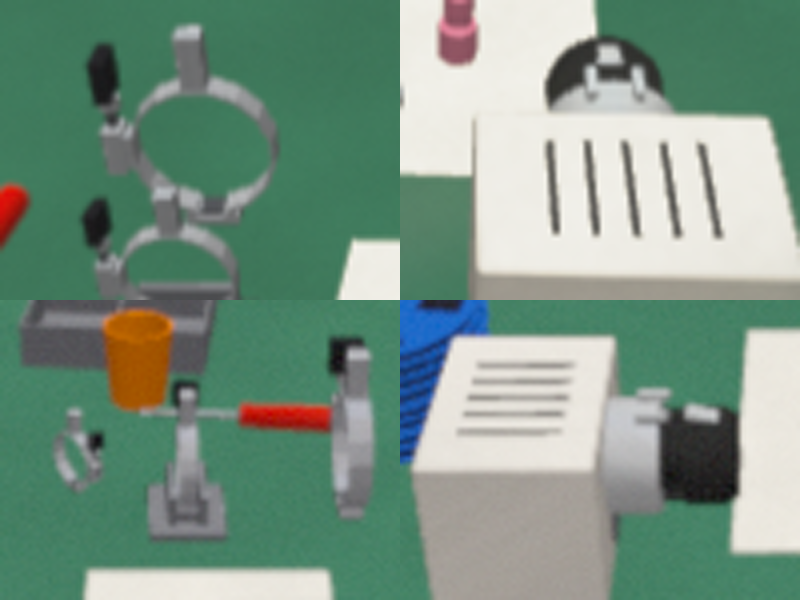

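Crops: the clamp's lug top is at about (192,202) in scene and (286.7,172.8) in side. The box's top corners are clear in both views, and the barb and ears on the spigot are visible.

```bash
cat > h.py <<'E'
from station import arm, snapshot, camera_info, ticket
import cv2, numpy as np
from scipy.spatial.transform import Rotation as Rn
def cam(n, T=None):
    i=camera_info(n); K=np.array([[i['fx'],0,i['cx']],[0,i['fy'],i['cy']],[0,0,1]])
    if n=='wrist':
        W=T@i['T_tool_cam']; R=W[:3,:3].T; t=-R@W[:3,3]
    else: R,t=i['R'],i['t']
    return K,np.array(i['dist_coeffs']),R,t
def tool():
    T=np.eye(4); T[:3,:3]=Rn.from_quat(arm.read_eef_rot()).as_matrix(); T[:3,3]=arm.read_tool_pos(); return T
def ray(c,uv):
    p=cv2.undistortPoints(np.array([[uv]],float),c[0],c[1])[0,0]
    return -c[2].T@c[3], c[2].T@np.array([p[0],p[1],1])
def onz(c,uv,z):
    o,d=ray(c,uv); return o+d*(z-o[2])/d[2]
def tri(cs,uvs):
    A=np.zeros((3,3));b=np.zeros(3);rs=[ray(c,u) for c,u in zip(cs,uvs)]
    for o,d in rs:
        d=d/np.linalg.norm(d);P=np.eye(3)-np.outer(d,d);A+=P;b+=P@o
    X=np.linalg.solve(A,b)
    return X,[np.linalg.norm(np.cross(X-o,d/np.linalg.norm(d))) for o,d in rs]
def down(yaw):  # tool z down, tool y along world dir (yaw of tool x)
    return Rn.from_matrix(Rn.from_euler('z',yaw).as_matrix()@np.diag([1.,-1,-1]))
E
python3 - <<'E'
from h import *
np.set_printoptions(precision=4,suppress=True)
S,D=cam('scene'),cam('side')
print('lug',tri([S,D],[(191.8,202.5),(286.7,173)]))
print([onz(S,u,.13)[:2] for u in [(308.8,251.5),(382.5,251.5),(387,290),(310,290)]])
print([onz(D,u,.13)[:2] for u in [(188.8,219),(229.2,219),(225.7,252.5),(178,252.5)]])
print('barb',tri([S,D],[(290+610/4,222+53/4),(175+302/4,210+113/4)]))
print('ear',[onz(S,u,.135)[:2] for u in [(290+592/4,222+70/4),(290+637/4,222+70/4)]])
print('key top',onz(S,(150+97/4,155+203/4),.115), 'rack',onz(D,(287,203.5),0))
T=tool();print(T)
E
```

```text
lug (array([ 0.5113, -0.2199,  0.1253]), [np.float64(0.0018185574324653614), np.float64(0.0018185574324653692)])
[array([0.6658, 0.1011]), array([0.6425, 0.2573]), array([0.755 , 0.2612]), array([0.7775, 0.1151])]
[array([0.7679, 0.1144]), array([0.6502, 0.102 ]), array([0.6265, 0.261 ]), array([0.7501, 0.2744])]
barb (array([0.5795, 0.3498, 0.194 ]), [np.float64(0.05169313687278054), np.float64(0.051693136872780335)])
ear [array([0.59  , 0.3772]), array([0.5865, 0.4011])]
key top [ 0.5206 -0.2652  0.115 ] rack [ 0.5085 -0.2226  0.    ]
[[-0.9156  0.402  -0.0009  0.2611]
 [ 0.402   0.9156 -0.0022  0.5947]
 [-0.0001 -0.0024 -1.      0.3028]
 [ 0.      0.      0.      1.    ]]
```

Run:
```python
from h import *
np.set_printoptions(precision=3,suppress=True)
S,D=cam('scene'),cam('side')
print('barb',tri([S,D],[(290+210/4,222+53/4),(175+302/4,210+113/4)]))
print('ear',[onz(S,u,.125)[:2] for u in [(290+192/4,222+70/4),(290+237/4,222+70/4)]])
home=np.array([.602,.1735]);y=.148
R=Rn.from_euler('z',y).as_matrix()
key=np.r_[home,.08]+R@[0,-.048,.045]
for k in (0,np.pi,-np.pi):
  for dy in (0,-.8,-1.6,-2.4): print('key',k,dy,arm.ik(key+[0,0,.054],down(y+k+dy).as_quat()))
for k in (0,np.pi):
  q=down(y+k).as_quat()
  for p in ([.511,-.22,.2],[.511,-.22,.36],[.51,.15,.21],[.602,.1735,.203],[.602,.1735,.38],[.54,.165,.38]): print(k,p,arm.ik(p,q))
```

```text
barb (array([0.577, 0.171, 0.114]), [np.float64(0.001162085205398681), np.float64(0.0011620852053989008)])
ear [array([0.61 , 0.161]), array([0.606, 0.186])]
key 0 0 [-0.585  0.782  0.606  1.657 -0.548  0.879 -1.179]
key 0 -0.8 [-0.805  0.993  1.131  1.664 -0.978  1.153 -1.626]
key 0 -1.6 [ 0.068  0.762 -0.53   1.634  0.471  0.876  2.613]
key 0 -2.4 [-0.049  0.726 -0.322  1.638  0.291  0.825  1.967]
key 3.141592653589793 0 [-0.177  0.708 -0.104  1.643  0.095  0.796  1.396]
key 3.141592653589793 -0.8 [-0.287  0.708  0.08   1.647 -0.073  0.79   0.745]
key 3.141592653589793 -1.6 [-0.394  0.72   0.261  1.65  -0.239  0.803  0.091]
key 3.141592653589793 -2.4 [-0.496  0.745  0.44   1.654 -0.4    0.833 -0.567]
key -3.141592653589793 0 [-0.177  0.708 -0.104  1.643  0.095  0.796  1.396]
key -3.141592653589793 -0.8 [-0.287  0.708  0.08   1.647 -0.073  0.79   0.745]
key -3.141592653589793 -1.6 [-0.394  0.72   0.261  1.65  -0.239  0.803  0.091]
key -3.141592653589793 -2.4 [-0.496  0.745  0.44   1.654 -0.4    0.833 -0.567]
0 [0.511, -0.22, 0.2] [-0.056  0.689  0.689  1.832 -0.578  0.831 -0.498]
0 
[... 206 characters left out ...]
0.93  -1.283]
0 [0.602, 0.1735, 0.38] [-0.699  0.593  0.696  1.391 -0.382  1.293 -1.406]
0 [0.54, 0.165, 0.38] [-0.779  0.484  0.709  1.573 -0.33   1.208 -1.431]
3.141592653589793 [0.511, -0.22, 0.2] [ 0.354  0.595  0.021  1.819 -0.017  0.727  2.103]
3.141592653589793 [0.511, -0.22, 0.36] [ 0.111  0.435  0.389  1.623 -0.179  1.118  2.264]
3.141592653589793 [0.51, 0.15, 0.21] [-0.263  0.551 -0.096  1.876  0.077  0.718  1.316]
3.141592653589793 [0.602, 0.1735, 0.203] [-0.246  0.685 -0.117  1.609  0.098  0.854  1.317]
3.141592653589793 [0.602, 0.1735, 0.38] [-0.279  0.521 -0.062  1.376  0.033  1.245  1.375]
3.141592653589793 [0.54, 0.165, 0.38] [-0.307  0.415 -0.043  1.558  0.019  1.169  1.365]
```

Run:
```python
from h import *
q=down(.148+np.pi).as_quat()
ims=[]
for n,p in (('port',[.57,.17,.33]),('clamp',[.50,-.235,.33])):
    arm.movep(p,q); arm.pause(.3); T=tool(); im=snapshot('wrist'); np.save(f'T_{n}.npy',T); cv2.imwrite(f'pics/w_{n}.png',im); ims.append(im[:,80:480])
cv2.imwrite('pics/w_both.png',np.hstack(ims)); print(arm.read_time(),arm.read_joint_positions(),T)
```

```text
4.2167 [ 0.40549712  0.43643899 -0.00996693  1.67286619  0.00474478  1.03234838
  2.11383413] [[-9.88850076e-01 -1.48914498e-01  1.20444207e-05  5.00372973e-01]
 [-1.48914494e-01  9.88850061e-01  1.71916517e-04 -2.34275750e-01]
 [-3.75109881e-05  1.68206072e-04 -9.99999985e-01  3.29961340e-01]
 [ 0.00000000e+00  0.00000000e+00  0.00000000e+00  1.00000000e+00]]
```

View pics/w_both.png

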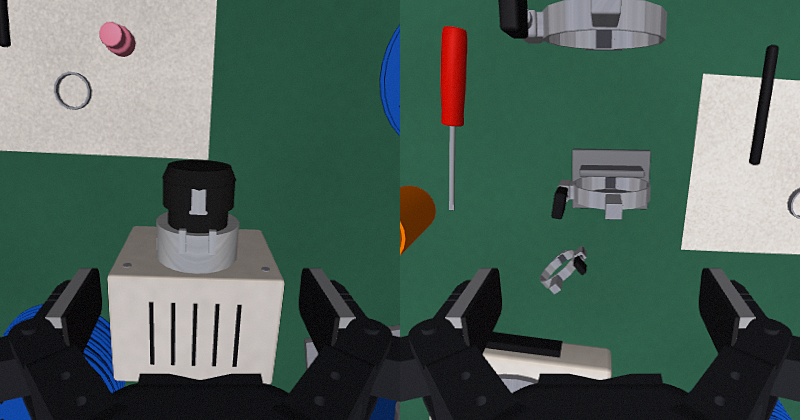

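Wrist views: the spigot, barb and two ears are centred at about (198,205) in the left half. In the right half the clamp's lug is at about (613,210) and the key at (558,205). I'll zoom in on both.

Run:
```python
import cv2,numpy as np
a=cv2.imread('pics/w_port.png')[145:295,180:380]; b=cv2.imread('pics/w_clamp.png')[140:240,200:300] if 0 else cv2.imread('pics/w_clamp.png')[140:240,220:353]
a=cv2.resize(a,(533,400),interpolation=cv2.INTER_CUBIC)[:, :]
A=cv2.resize(cv2.imread('pics/w_port.png')[150:290,230:330],(428,600),interpolation=cv2.INTER_CUBIC)[:,:400]
B=cv2.resize(cv2.imread('pics/w_clamp.png')[135:235,225:325],(400,400),interpolation=cv2.INTER_CUBIC)
c=np.zeros((600,800,3),np.uint8);c[:,:400]=A;c[:400,400:]=B;cv2.imwrite('pics/crop2.png',c)
```

```text
(no output)
```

View pics/crop2.png

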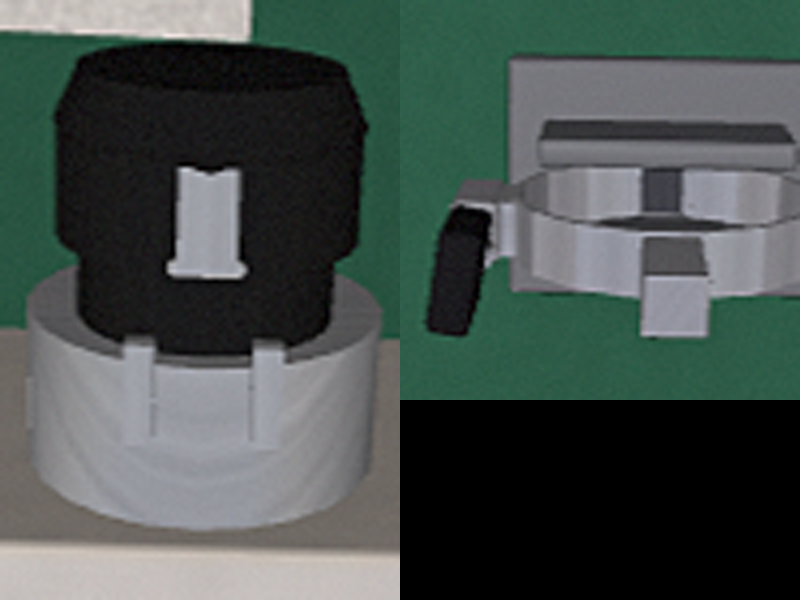

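Left crop: the spigot is centred at x≈208, the barb crest at (207,268) and the ear tops at (139,340) and (269,340). Right crop: the lug's top face spans x 641–709, y 277–336, and its edges are parallel to the image.

Run:
```python
from h import *
np.set_printoptions(precision=4,suppress=True)
P=cam('wrist',np.load('T_port.npy')); C=cam('wrist',np.load('T_clamp.npy'))
a=lambda x,y:(230+x/4.28,150+y/4.286)
b=lambda x,y:(225+(x-400)/4,135+y/4)
L=[onz(C,b(*u),.127)[:2] for u in [(641,277),(709,277),(709,336),(641,336)]]
print('lug',np.mean(L,0),L)
r=[onz(C,b(*u),.006)[:2] for u in [(510,57),(799,57),(511,291)]]
print('rack yaw',[np.arctan2(*(-(r[1]-r[0])*[1,-1])), np.arctan2(*(r[2]-r[0])[::-1])],r)
print('key top far mid',onz(C,b(447,334),.115))
e=[onz(P,a(*u),.1255)[:2] for u in [(123,340),(155,340),(253,340),(286,340)]]
print('ears',e,np.mean(e,0))
print('barb',[onz(P,a(*u),.1195)[:2] for u in [(168,268),(246,268)]])
print('axis',[onz(P,a(*u),.08)[:2] for u in [(211,130),(206.5,290)]])
w=[onz(P,u,.13)[:2] for u in [(80+108,280),(80+283,280)]];print('boxfront',w,np.mean(w,0))
```

```text
lug [ 0.5121 -0.2212] [array([ 0.5068, -0.2292]), array([ 0.5047, -0.2152]), array([ 0.5175, -0.2131]), array([ 0.5196, -0.2272])]
rack yaw [np.float64(0.1489170724258633), np.float64(0.1295400257935093)] [array([ 0.4837, -0.2688]), array([ 0.4714, -0.1871]), array([ 0.5533, -0.2598])]
key top far mid [ 0.5296 -0.2687  0.115 ]
ears [array([0.6022, 0.1567]), array([0.6012, 0.163 ]), array([0.5983, 0.1824]), array([0.5974, 0.1889])] [0.5998 0.1728]
barb [array([0.5879, 0.1636]), array([0.5855, 0.1791])]
axis [array([0.5676, 0.1693]), array([0.605 , 0.1738])]
boxfront [array([0.6576, 0.1007]), array([0.6346, 0.2544])] [0.6461 0.1776]
```

Run:
```python
from h import *
np.set_printoptions(precision=4,suppress=True)
q=down(.148+np.pi).as_quat()
arm.move_gripper(.42,100)
arm.movep([.5121,-.2212,.26],q); arm.line_to([.5121,-.2212,.1795],.08)
print('pre',arm.read_ft_force())
arm.move_gripper(0,100); arm.pause(.2)
print('grip',arm.read_opening()*85,arm.read_finger_force(),arm.read_ft_force(),arm.read_wrist_torque(),tool()[:3,3])
arm.line_to([.5121,-.2212,.29],.08); arm.pause(.2)
print('lift',arm.read_opening()*85,arm.read_ft_force(),arm.read_wrist_torque(),arm.read_time())
cv2.imwrite('pics/side1.png',snapshot('side'))
u,v=.545,.0827;c,s=np.cos(.148),np.sin(.148)
arm.movep([u*c-v*s,u*s+v*c,.29],q); arm.line_to([u*c-v*s,u*s+v*c,.2025],.1); arm.pause(.3)
print(arm.read_ft_force(),arm.read_wrist_torque(),tool()[:3,3],arm.read_time())
im=snapshot('wrist');d=snapshot('side');sc=snapshot('scene')
cv2.imwrite('pics/w2.png',im);cv2.imwrite('pics/d2.png',d);cv2.imwrite('pics/s2.png',sc)
z=lambda i,x,y,w,h,W,H:cv2.resize(i[y:y+h,x:x+w],(W,H),interpolation=cv2.INTER_CUBIC)
cv2.imwrite('pics/c3.png',np.vstack([np.hstack([z(d,200,190,133,100,400,300),z(sc,290,180,133,100,400,300)]),np.hstack([z(im,80,60,400,300,400,300),np.zeros((300,400,3),np.uint8)])]))
```

```text
pre [ 0.5848  1.1262 -0.3262]
grip 11.353321223521947 98.21871042251587 [-0.3184  0.8064  5.7017] [ 0.1434  0.1866 -0.0231] [ 0.5126 -0.2212  0.1803]
lift 11.395205334263492 [-0.2649  0.4808 -1.9093] [ 0.0468  0.001  -0.0581] 8.5667
[-0.0559 -0.2906 -2.5959] [ 0.0679  0.0311 -0.0054] [0.527  0.1622 0.2029] 11.3667
```

View pics/c3.png

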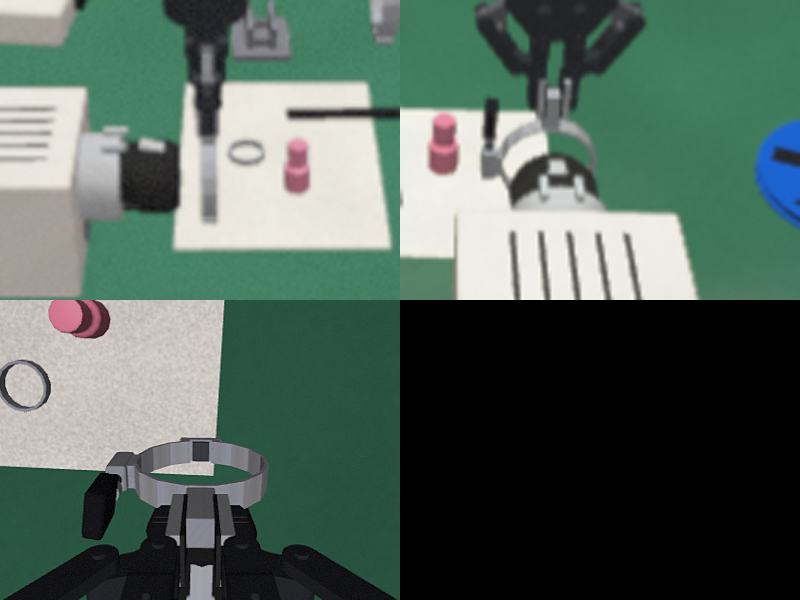

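Side, scene and wrist views: the clamp hangs upright from the lug, square to the spigot and just in front of its tip. I'll slide it on in small steps, following the forces.

```bash
cat > slide.py <<'E'
from h import *
np.set_printoptions(precision=2,suppress=True)
Y=.148;q=down(Y+np.pi).as_quat();c,s=np.cos(Y),np.sin(Y);B=np.array([[c,s,0],[-s,c,0],[0,0,1]])
def slide(u,v,z,uend,step=.003,stop=15,f0=np.array([0,-.3,-2.6]),g=.0):
    while u<uend:
        u+=step; arm.line_to(B.T@[u,v,z],.03); arm.pause(.03)
        f=B@arm.read_ft_force()-f0; m=B@arm.read_wrist_torque(); p=B@arm.read_tool_pos()
        print(np.round(u,4),p*1000,'F',f,'M',m)
        v+=np.clip(g*f[1],-.0005,.0005); z+=np.clip(g*f[2],-.0005,.0005)
        if -f[0]>stop: print('STOP');break
    print('end',u,v,z,arm.read_time()); return u,v,z
E
python3 - <<'E'
from slide import *
slide(.545,.0827,.203,.590,stop=10,g=.0001)
E
```

```text
0.548 [548.21  82.7  203.03] F [ 0.75 -0.   -0.93] M [-0.02  0.01  0.  ]
0.551 [551.12  82.71 202.88] F [-0.36 -0.34  0.32] M [ 0.04  0.01 -0.01]
0.554 [554.11  82.67 202.93] F [0.94 0.07 0.6 ] M [0.04 0.01 0.02]
0.557 [557.1   82.67 202.99] F [-0.09  0.64  0.36] M [0.03 0.05 0.01]
0.56 [560.11  82.71 203.02] F [ 0.42  0.03 -0.37] M [-0.01  0.01 -0.02]
0.563 [563.1   82.73 202.96] F [-0.83 -0.5   0.19] M [0.05 0.07 0.03]
0.566 [566.09  82.68 202.99] F [ 0.67  0.5  -0.55] M [-0.01  0.   -0.01]
0.569 [569.11  82.75 202.94] F [ 0.23  0.48 -0.33] M [ 0.07 -0.    0.03]
0.572 [572.12  82.78 202.92] F [-0.7   0.59 -0.26] M [-0.04  0.01  0.  ]
0.575 [575.1   82.83 202.89] F [ 0.03 -0.12  0.38] M [-0.01  0.07  0.01]
0.578 [578.12  82.84 202.93] F [0.07 1.24 0.21] M [-0.02 -0.03  0.01]
0.581 [581.13  82.92 202.95] F [0.88 0.46 0.02] M [-0.    0.04  0.03]
0.584 [584.1   82.98 202.95] F [ 0.28  0.13 -0.29] M [-0.   -0.04  0.01]
0.587 [587.18  83.04 202.97] F [0.39 0.33 1.1 ] M [-0.01 -0.    0.02]
0.59 [589.95  83.04 203.14] F [-1.26  0.84  2.48] M [-0.04  0.27 -0.  ]
end 0.5900000000000001 0.0831355270243413 0.2032936596878746 15.7667
```

Run:
```python
from slide import *
u,v,z=slide(.590,.0831,.203,.613,step=.0015,stop=16)
if u>=.6125: slide(u,v,z,.626,step=.0005,stop=5)
```

```text
0.5915 [591.33  83.09 202.95] F [-1.33  0.85  2.76] M [ 0.01  0.39 -0.02]
0.593 [592.98  83.13 203.  ] F [-1.98  0.33  1.81] M [ 0.05  0.45 -0.02]
0.5945 [594.59  83.11 203.03] F [-2.14  0.63  2.62] M [0.   0.48 0.02]
0.596 [596.09  83.12 203.04] F [-2.05 -0.27  2.13] M [0.09 0.49 0.  ]
0.5975 [597.53  83.11 203.01] F [-2.68  0.2   3.19] M [ 0.04  0.55 -0.01]
0.599 [599.67  83.07 203.26] F [-1.21  0.55  3.13] M [ 0.02  0.3  -0.  ]
0.6005 [601.02  83.08 203.17] F [-1.7   0.78  2.83] M [0.01 0.15 0.07]
0.602 [602.17  83.1  203.03] F [-0.28  0.08  2.38] M [ 0.01  0.21 -0.04]
0.6035 [603.55  83.1  203.  ] F [-1.38  0.11  2.8 ] M [-0.02  0.31 -0.  ]
0.605 [605.11  83.08 203.01] F [-1.26  0.43  2.81] M [ 0.02  0.29 -0.02]
0.6065 [606.64  83.1  203.02] F [-0.83  0.38  3.85] M [ 0.07  0.27 -0.03]
0.608 [608.15  83.14 203.02] F [-1.25  0.45  4.53] M [ 0.02  0.29 -0.02]
0.6095 [609.66  83.09 203.02] F [-0.64 -0.1   3.26] M [0.02 0.26 0.05]
0.611 [611.13  83.08 203.03] F [-0.26  0.44  2.07] M [ 0.03  0.3  -0.07]
0.6125 [612.65  83.08 203.04] F [-1.02  0.57  2.65] M [ 0.05  0.23 -0.01]
0.614 [61
[... 319 characters left out ...]
03]
0.616 [616.05  83.09 202.99] F [2.23 1.01 1.5 ] M [ 0.02 -0.42  0.01]
0.6165 [616.23  83.09 202.86] F [ 1.32 -0.35  0.65] M [-0.01 -0.28 -0.02]
0.617 [616.48  83.11 202.69] F [ 0.71 -0.06  0.17] M [ 0.   -0.03 -0.01]
0.6175 [617.28  83.15 202.85] F [0.82 0.17 0.86] M [0.07 0.04 0.04]
0.618 [617.98  83.09 202.99] F [-0.13  1.34  0.79] M [ 0.06  0.   -0.02]
0.6185 [618.26  83.08 202.96] F [-0.37 -0.42 -0.27] M [ 0.05  0.16 -0.  ]
0.619 [618.53  83.18 202.9 ] F [-1.71  0.62  0.7 ] M [-0.02  0.48 -0.07]
0.6195 [618.83  83.2  202.88] F [-3.94  0.51  2.82] M [ 0.02  0.95 -0.12]
0.62 [619.02  83.2  202.83] F [-5.17  0.81  3.27] M [ 0.06  1.26 -0.12]
STOP
end 0.6199999999999984 0.0831 0.203 23.7
```

Run:
```python
from slide import *
arm.line_to(B.T@[.619,.0831,.203],.03); arm.pause(.3)
print(B@arm.read_ft_force(),B@arm.read_wrist_torque())
arm.move_gripper(.4); arm.line_to(B.T@[.619,.0831,.27],.1)
p=B.T@[.575,.0831,.33]; arm.movep(p,q); arm.pause(.2)
T=tool(); np.save('T3.npy',T); im=snapshot('wrist');d=snapshot('side');sc=snapshot('scene'); cv2.imwrite('pics/w3.png',im);cv2.imwrite('pics/d3.png',d);cv2.imwrite('pics/s3.png',sc)
z=lambda i,x,y,w,h,W,H:cv2.resize(i[y:y+h,x:x+w],(W,H),interpolation=cv2.INTER_CUBIC)
cv2.imwrite('pics/c4.png',np.hstack([z(im,205,145,133,200,400,600),np.vstack([z(d,200,210,100,75,400,300),z(sc,290,190,100,75,400,300)])]))
print(arm.read_time())
```

```text
[-3.29  0.6  -1.3 ] [ 0.03  1.09 -0.13]
26.1667
```

View pics/c4.png

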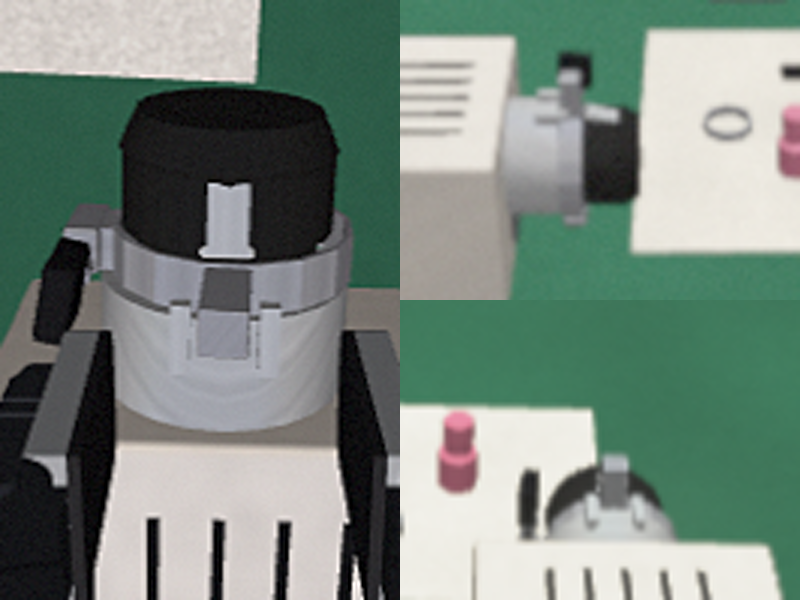

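The band is home against the shoulder: the lug sits between the ears and the barb has sprung up behind the band. Next I'll locate the key from the lug and grip it.

Run:
```python
from slide import *
np.set_printoptions(precision=4,suppress=True)
W=cam('wrist',np.load('T3.npy'));a=lambda x,y:(205+x/3.008,145+y/3)
lug=B@onz(W,a(223,332.5),.1475); kf=B@onz(W,a(53,341),.1355)
print('lug',lug,'keyfar',kf,'lug tri',[B@x for x in [onz(cam('side'),(200+172/4,210+72/4),.1475),onz(cam('scene'),(290+213/4,190+158/4),.1475)]])
# combine: nominal from lug, key measured (far edge bias as seen in the rack: 10.3,-49.6 -> 0,-48)
k1=lug+[0,-.048,0]; k2=kf-[.0103,.0016,0]
k2[1]=kf[1]+.0016; print(k1,k2); k=(k1+k2)/2
np.save('key.npy',k[:2])
arm.move_gripper(.3,40)
arm.movep(B.T@[k[0],k[1],.23],q); arm.pause(.2); f0=arm.read_ft_force()
arm.line_to(B.T@[k[0],k[1],.182],.05); arm.pause(.1); print('down',B@(arm.read_ft_force()-f0))
arm.move_gripper(0,40); arm.pause(.2)
print('grip',arm.read_opening()*85,arm.read_finger_force(),B@(arm.read_ft_force()-f0),B@arm.read_wrist_torque(),arm.read_time(),arm.read_joint_positions())
cv2.imwrite('pics/w4.png',snapshot('wrist'))
```

```text
lug [0.6178 0.0817 0.1475] keyfar [0.6261 0.034  0.1355] lug tri [array([0.615 , 0.0799, 0.1475]), array([0.619 , 0.0808, 0.1475])]
[0.6178 0.0337 0.1475] [0.6158 0.0356 0.1355]
down [0.6398 0.6206 1.2425]
grip 9.301080151910266 41.72566294670105 [-0.5192  0.9401  6.7545] [ 0.3652  0.3957 -0.0928] 28.8417 [-0.2142  0.6962 -0.0425  1.6539  0.0376  0.7914  1.4454]
```

```bash
cat > twist.py <<'E'
from slide import *
k=np.load('key.npy')
def twist(phis,hist,n=6,stop=.9):
    for ph in phis:
        arm.movep(B.T@[k[0],k[1],.1823],down(Y+np.pi-ph).as_quat()); arm.pause(.05)
        t=[];f=[]
        for _ in range(n): t.append(arm.read_wrist_torque()[2]); f.append(arm.read_ft_force()); arm.pause(.01)
        hist.append((ph,np.mean(t))); print('%.2f'%ph,'t %.3f sd %.3f'%(np.mean(t),np.std(t)),'F',B@np.mean(f,0))
        if np.mean(t)>stop: print('STOP');break
    print(arm.read_time())
    np.save('hist.npy',hist)
E
python3 - <<'E'
from twist import *
h=[]
twist(np.arange(.1,1.25,.1),h,stop=.42)
E
```

```text
0.10 t -0.014 sd 0.015 F [-1.51  0.12  5.88]
0.20 t 0.039 sd 0.020 F [-1.85  0.55  5.52]
0.30 t 0.127 sd 0.024 F [-2.15  0.43  6.27]
0.40 t 0.169 sd 0.029 F [-3.42  0.27  7.19]
0.50 t 0.186 sd 0.024 F [-4.35  0.55  7.14]
0.60 t 0.250 sd 0.019 F [-4.54  0.52  7.  ]
0.70 t 0.235 sd 0.018 F [-4.57  0.5   7.25]
0.80 t 0.225 sd 0.042 F [-4.35  0.83  7.29]
0.90 t 0.229 sd 0.019 F [-4.32  0.79  7.31]
1.00 t 0.250 sd 0.034 F [-3.98  0.95  7.33]
1.10 t 0.236 sd 0.038 F [-4.17  0.98  6.58]
1.20 t 0.222 sd 0.033 F [-3.69  0.91  7.4 ]
33.0917
```

Run:
```python
from twist import *
h=[tuple(x) for x in np.load('hist.npy')]
twist(np.arange(1.3,2.65,.1),h,n=12,stop=.325)
```

```text
1.30 t 0.264 sd 0.032 F [-3.83  1.02  6.89]
1.40 t 0.281 sd 0.034 F [-3.62  1.09  6.94]
1.50 t 0.277 sd 0.023 F [-3.65  1.1   6.77]
1.60 t 0.318 sd 0.036 F [-3.63  1.22  6.89]
1.70 t 0.336 sd 0.026 F [-3.2   1.2   6.53]
STOP
35.0917
```

Run:
```python
from twist import *
h=[tuple(x) for x in np.load('hist.npy')]
twist([1.75],h,n=40)
x=np.array(h); P=x[(x[:,0]>.55)&(x[:,0]<1.15)]; b=x[x[:,0]>1.25]
print('plateau',P[:,1].mean(),'onset',(b[:,0]-(b[:,1]-P[:,1].mean())/.227).mean(),'fit',np.polyfit(b[:,0],b[:,1],1))
```

```text
1.75 t 0.346 sd 0.037 F [-3.32  1.14  6.57]
35.725
plateau 0.23726655902077412 onset 1.2489506674236344 fit [0.19 0.01]
```

Run:
```python
from twist import *
h=[tuple(x) for x in np.load('hist.npy')]
twist([1.78],h,n=30)
twist([1.6,1.45,1.32],h,n=8)
qr=arm.read_eef_rot()
arm.move_gripper(.3); arm.pause(.1); arm.line_to(B.T@[k[0],k[1],.25],.1)
arm.movep(B.T@[.575,.0831,.33],q); arm.pause(.3)
im=snapshot('wrist');d=snapshot('side');sc=snapshot('scene')
z=lambda i,x,y,w,h,W,H:cv2.resize(i[y:y+h,x:x+w],(W,H),interpolation=cv2.INTER_CUBIC)
cv2.imwrite('pics/c5.png',np.hstack([z(im,205,145,133,200,400,600),np.vstack([z(d,200,210,100,75,400,300),z(sc,290,190,100,75,400,300)])]))
print(arm.read_ft_force(),arm.read_time())
```

```text
1.78 t 0.360 sd 0.031 F [-3.3   1.2   6.32]
36.275
1.60 t 0.231 sd 0.032 F [-3.61  1.28  6.55]
1.45 t 0.107 sd 0.016 F [-3.33  1.26  6.39]
1.32 t 0.030 sd 0.037 F [-2.92  1.55  6.3 ]
37.3833
[ 0.25  0.5  -0.52] 40.0083
```

View pics/c5.png

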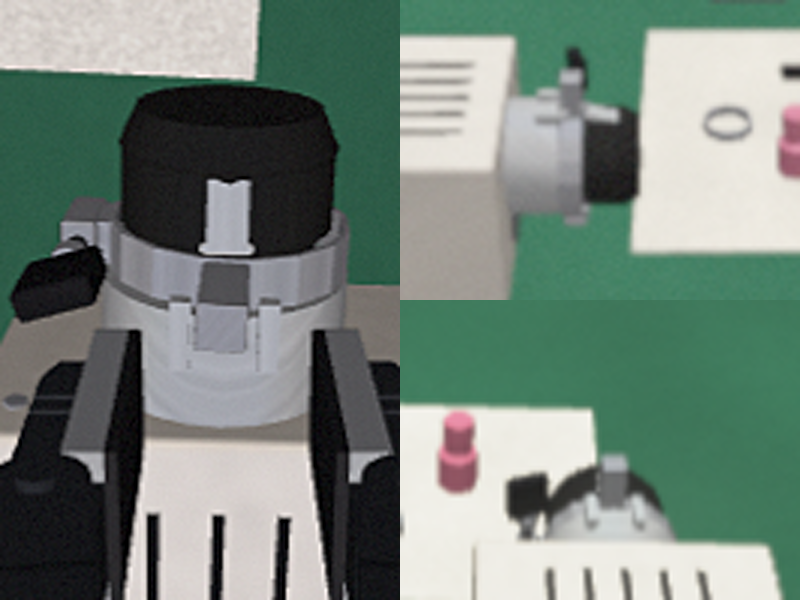

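The clamp is still home and square, with the lug in the notch. The key has turned about 1.25 rad and is free. Torque rose about 0.12 N m above the running friction, which is about 24 N of grip, so I'm handing in.

```bash
python3 -c "
from station import ticket
print(ticket.finish_job())"
```

```text
the job is handed in; nothing more can be done
None
```

The clamp is on the spigot against the shoulder with its lug in the notch and tightened to about 24 N (estimated from the torque rise), and the job was handed in after about 40 s with the gripper clear; no verdict was returned.

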